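# Lock down a solder-pallet hold-down bar

### The job

Lay the loose hold-down bar across the two saddles of the solder pallet, yellow knob over the saddle with the yellow mark; set it down rather than drop it, and let go of it. Then push the yellow knob all the way down against its spring, twist it a quarter turn clockwise to its stop, and finish still holding it there, gripped and pressed fully down, so that I can lock the black knob at the other end. Leave the bottle, the screwdriver and the parts tray where they are.

Things in the scene. Friction and masses are not known exactly. Their poses are not given: they have to be found in the camera images.
- bar: Loose aluminium hold-down bar 230 x 20 x 14 mm on a rubber strip 130 x 18 x 4 mm under its middle; 0.27 kg. Origin: centre of the strip's underside (aluminium at z = 4 to 18 mm); x along the bar towards the yellow knob, z up. Starts flat on the bench. Captive knobs 95 mm either side of the middle (yellow +x, black -x), tops at z = 57 mm; grip it across its 20 mm width between them.
- knob: Yellow knob, captive in the bar: a wing 30 long, 12 thick, 20 mm high on a round flange 28 mm across, 5 mm thick. Origin: middle of the wing on the stud's axis, 10 mm under the wing's top, 10 mm above the flange; x along the wing, z up. Raised: origin 47 mm above the bar's origin. Starts up, wing along the bar. Its stud's cross pin, parallel to the wing, is drawn up inside the bar.
- press (a joint): Push of the yellow knob into the bar (m): 0 up, 0.013 fully down on its stop. Its spring pushes up with 3 N at 0, 12 N at 0.013. In the saddle the cross pin passes the slot only with the wing along the bar; from 0.0105 on it is below the slot's lips and can be turned. Turned and let go, it springs up to about 0.010, caught under the lips.
- turn (a joint): Turn of the yellow knob (rad), growing clockwise seen from above: 0 unlocked (wing along the bar), 1.57 locked at its stop (wing across the bar). Slight friction only (0.03 N m), no spring in this direction.
- pallet: Dark grey wave-solder pallet fixed to the bench: plate 300 x 200 x 10 mm, aluminium edge rails, green circuit board in it (its parts reach 30 mm above the bench). Origin: centre of its underside; x along its long side towards the saddle with the yellow mark, z up. Two aluminium saddle blocks stand on its long centre line.
- saddle_yellow (a point): Saddle next to the yellow paint mark: centre of its slot, on its floor, 36 mm above the bench, 95 mm along +x from the pallet's origin; axes as the pallet's. The bar's aluminium rests on this floor, knob axis over this point, so the bar's origin is then 32 mm above the bench. Flared cheeks 10 mm high at the sides and outer end guide it (play 1.5 mm at the floor, about 5 mm at the top).
- saddle_black (a point): The same point on the unmarked saddle, 95 mm along -x from the pallet's origin; it takes the black knob's end of the bar.
- cleaner: Bystander: white bottle with red label and cap, 40 mm across, 125 mm high, standing. Origin at its foot.
- driver: Bystander: screwdriver with red handle (26 mm thick), about 200 mm long, lying on the bench beyond the pallet and the bar. Origin at its middle, on the bench; x along it towards the tip.
- parts_tray: Bystander: black two-pocket tray 100 x 140 x 30 mm on the bench. Origin at the centre of its underside.
There are look-alikes about, which are no part of the job. Leave any pink or red look-alike of the bar alone.

How it is judged (in metres and radians):
On the way, in this order (a step that is already met when the one before it is completed fails the run):
1. the bar lies across both saddles, yellow knob over the marked one, let go, the knob still up (z of bar in the frame of pallet between 0.0295 and 0.0345 m and y of bar in the frame of pallet between -0.004 and 0.004 m and horizontal distance between knob and saddle_yellow below 0.005 m and angle between bar's own z axis and vertical below 0.03 rad and angle between the x axis of bar and the x axis of pallet, either way round below 0.04 rad and contact force between the fingers and bar below 0.1 N and value of joint press below 0.003 m and linear speed of bar below 0.02 m/s), for 0.2 s.
2. the yellow knob is pushed down through the slot, not yet turned (z of bar in the frame of pallet between 0.0295 and 0.0345 m and y of bar in the frame of pallet between -0.004 and 0.004 m and horizontal distance between knob and saddle_yellow below 0.005 m and angle between bar's own z axis and vertical below 0.03 rad and angle between the x axis of bar and the x axis of pallet, either way round below 0.04 rad and value of joint press above 0.0105 m and value of joint turn below 0.5 rad).
At the end, for the whole second after the job is handed in: The bar lies in both saddles (within 5 mm and 0.04 rad, level, at rest), the yellow knob is over the marked saddle, turned clockwise by at least 1.35 rad and still pushed down at least 11.2 mm (of 13), and the fingers are still holding it (over 3 N of contact) (z of bar in the frame of pallet between 0.0295 and 0.0345 m and y of bar in the frame of pallet between -0.004 and 0.004 m and horizontal distance between knob and saddle_yellow below 0.005 m and angle between bar's own z axis and vertical below 0.03 rad and angle between the x axis of bar and the x axis of pallet, either way round below 0.04 rad and value of joint turn above 1.35 rad and value of joint press above 0.0112 m and contact force between the fingers and knob above 3 N and linear speed of bar below 0.02 m/s); the arm keeps its last pose, push and grip.
It fails at once if the bar is dropped (falls free at more than 0.45 m/s) (linear speed of bar above 0.45 m/s and contact force between each of the arm, the fingers and bar below 0.05 N).
It fails at once if the spray-cleaner bottle is moved by more than 25 mm or tipped over (distance of cleaner from where it was at the start of the episode above 0.025 m or angle between cleaner's own z axis and vertical above 0.5 rad).
It fails at once if the screwdriver is moved by more than 25 mm (distance of driver from where it was at the start of the episode above 0.025 m).
It fails at once if the parts tray is moved by more than 25 mm (distance of parts_tray from where it was at the start of the episode above 0.025 m).
It also fails if it takes over 48 s, if anything falls off the work surface, if the arm or the gripper's body presses on something with over 40 N, if the wrist force passes 120 N, or if a joint passes its speed limit or range.

### The arm

A 7-joint arm with a two-finger parallel gripper is mounted at the origin on the work surface. World frame = base frame: x ahead of the robot, y to its left, z up, the work surface at z = 0. Lengths are in mm, angles in rad, forces in N, time in s.
With the tool pointing down it reaches from about 400 to 925 mm from the base axis. Payload 4.1 kg.
Tool frame: the origin (TCP) lies at the very end of the fingers, on their centre line; the grasp point (between the pads) lies 19 mm behind it; z points along the fingers, y is the line along which they close (so a half turn about z gives the same grasp; the last joint's range is limited). The gripper opens to 85 mm and grips with 20 to 120 N. Pads are 22 mm wide; open, the fingers measure 114 mm over their backs; the gripper's body (76 mm by 85 mm) begins 54 mm behind the grasp point. The pads swing forward as they close: fully open they stand 13 mm farther back than shut.
Start: joints at [-1.354, 0.398, 0.045, 1.537, -0.019, 1.207, -0.051], TCP at [201.854, 617.898, 231.347] pointing down, gripper open.
Joint ranges: [-2.82, 2.82], [-0.49, 2.23], [-1.37, 1.46], [0, 2.46], [-1.36, 4.5], [0.23, 2], [-2.94, 2.94]. Speed limits (rad/s): [2.57, 2.57, 3.14, 3.14, 3.14, 3.14, 3.14].

### API

Orientations are given as a 3x3 rotation matrix whose columns are the frame's x, y, z axes.
In Python, from cell import robot, eyes gives the robot as it stands.
- The arm moves only by the tool play_rows, never from a script. Its argument "rows" is a list of rows, each a list of 3 entries, a list of its own where there are three numbers: the finger opening in mm, from 0 to 85.4, then the shift along the world's x, y, z in mm, then the turn about the world's z in degrees. In form: [[jaw, [tx, ty, tz], yaw], ...]. A call has 1 to 8 rows; each row shifts and turns the commanded pose from where the row before left it; what a row does not reach is not made up. A row lasts 1/10 s, in which the tool goes at most 50 mm and 8.59 degrees, less where a joint would pass 70% of its speed; a pose out of reach is approached as far as the arm can. A call with a gripper value outside its range is refused whole. The fingers move at their own pace and stop on an object; "squeeze" is the grip in N (left out, the last holds). Time passes only in rows, so rows that do not move let the fingers close. It gives the time, the measured TCP pose, the force, the opening and the grip force at its end, in the units of the state.
- robot.get_state(): the state, without advancing time (a new reading comes with each control period).
- eyes.grab_frame(name): name is "scene" or "top" or "wrist"; returns a dict with "color" (400x640x3 uint8, red, green, blue), "intrinsics" (3x3 intrinsics, pixels), "dist_coeffs" ([k1, k2, p1, p2, k3] as OpenCV has them; the pictures are not rectified), "extrinsics" (4x4, takes a point from world to camera coordinates). Camera axes: x right, y down, z forward; pixel columns grow to the right and rows downward; lengths in mm; the calibration is good to about 2 mm. A picture is of the moment at which its call begins. There is no depth.
- robot.sign_off(): hands the job in; it is judged then, once.
Trained networks look in a picture, given as the dict that the camera call returned (one of the last four; its "shot" number tells which), for a name from the list of things; names that differ only in an ending like _2 or _b are one class to them, and where a whole thing is asked for, a point or a joint stands for the part that bears it (a point fixed in the world has none). Each returns a list of dicts, best first, with "conf" (0 to 1); they miss things now and then, are a little off and sometimes report something else, mostly with a low value. They report only what shows in the picture. A call takes as long as a camera call. They do not tell look-alikes from the thing itself.
- eyes.outline_of(picture, thing): "mask" (400x640 bool, what is visible of it) and "at" ([column, row] in pixels, amid what is visible of it).
- eyes.place_of(picture, thing): "at" ([column, row] in pixels: a listed point, or the origin of a listed thing).
The state is a dict: "time_s": time; "q": joint angles; "qd": joint speeds; "effort": joint torques, N m; "eef_pos": TCP position; "ee_rot": TCP orientation; "contact_force": force on the tool from outside, world axes, zero at the start; "moment": the same for the moment, N m; "gripper_width": finger opening in mm; "grip_force": force on a finger pad.
Only numpy, scipy, OpenCV 4.12 (cv2) and the standard library are available. Lean on these libraries where they do the work, as an engineer would, in place of code of your own. Each camera call takes 0.05 s, during which the arm holds its last target. There are 200 camera calls.

## Working session

There is one attempt and no reset: what is moved stays moved. The work goes in short steps, Python scripts to look and compute and a tool call to move; the robot and the scene stay as the last step left them, time stands still between calls to the robot, and variables do not carry over. Pictures are saved under pics/ and viewed, at most 10 in all, crops included, and the job is handed in when it is done.

Besides the shell and the picture viewer there is one more tool, called after "Request:" by a JSON object that holds its "op" and its "data", one argument or row to a line. play_rows: Moves the arm, as the interface text tells. Its arguments: {"type":"object","properties":{"rows":{"type":"array"},"squeeze":{"type":"number"}},"required":["rows"]}

```bash
mkdir -p pics
cat > h.py <<'E'
import numpy as np, cv2
from cell import robot, eyes
def ray(p,px):
    K=np.array(p["intrinsics"],float);d=np.array(p["dist_coeffs"],float);T=np.array(p["extrinsics"],float)
    u=cv2.undistortPoints(np.array([[px]],float),K,d)[0,0]
    R=T[:3,:3];c=-R.T@T[:3,3];return c,R.T@np.array([u[0],u[1],1.])
def at_z(p,px,z):
    c,d=ray(p,px);return c+d*(z-c[2])/d[2]
def proj(p,X):
    T=np.array(p["extrinsics"],float)
    return cv2.projectPoints(np.array(X,float).reshape(-1,1,3),cv2.Rodrigues(T[:3,:3])[0],T[:3,3],np.array(p["intrinsics"],float),np.array(p["dist_coeffs"],float))[0][:,0]
def save(p,n,crop=None,s=1):
    im=cv2.cvtColor(p["color"],cv2.COLOR_RGB2BGR)
    if crop: a,b,c,d=crop; im=im[b:d,a:c]
    cv2.imwrite("pics/"+n,cv2.resize(im,None,fx=s,fy=s,interpolation=cv2.INTER_CUBIC))
E
python3 - <<'E'
from h import *
st=robot.get_state();print(st["eef_pos"],np.round(st["ee_rot"],3).tolist(),st["time_s"])
Z=dict(bar=0,knob=47,pallet=0,saddle_yellow=36,saddle_black=36,cleaner=0,driver=0,parts_tray=0)
for c in ["top","scene"]:
    p=eyes.grab_frame(c);save(p,c+"0.png")
    print(c,np.round(ray(p,(320,200))[0]))
    for t in Z:
        for r in eyes.place_of(p,t)[:4]: print(t,round(r["conf"],2),np.round(r["at"]),np.round(at_z(p,r["at"],Z[t])))
E
```

```text
[201.7125581  617.24260626 230.25720759] [[-0.951, 0.311, -0.0], [0.311, 0.951, -0.002], [-0.0, -0.002, -1.0]] 0.0
top [ 307.   -4. 1215.]
bar 0.8 [272. 282.] [308. 134.   0.]
bar 0.61 [269. 198.] [575. 136.   0.]
bar 0.59 [192. 145.] [772. 393.   0.]
knob 0.48 [178. 166.] [683. 424.  47.]
knob 0.39 [293. 261.] [368.  62.  47.]
knob 0.37 [272. 165.] [673. 121.  47.]
saddle_yellow 0.68 [356. 170.] [ 648. -148.   36.]
saddle_black 0.92 [365. 222.] [ 477. -164.   36.]
cleaner 0.62 [184. 200.] [583. 415.   0.]
driver 0.59 [307. 132.] [799.   6.   0.]
parts_tray 0.79 [439. 187.] [ 588. -423.    0.]
scene [1108.  -58.  940.]
bar 0.94 [476. 264.] [772. 380.   0.]
bar 0.59 [359. 142.] [306. 137.  -0.]
bar 0.56 [374. 212.] [580. 138.   0.]
knob 0.7 [344. 290.] [815.  12.  47.]
knob 0.52 [488. 224.] [680. 428.  47.]
knob 0.42 [340. 148.] [364.  63.  47.]
knob 0.39 [372. 233.] [671. 110.  47.]
pallet 0.9 [272. 220.] [ 570. -161.    0.]
saddle_yellow 0.7 [276. 241.] [ 658. -149.   36.]
saddle_black 0.83 [267. 184.] [ 469. -169.   36.]
cleaner 0.61 [464. 203.] [582. 409.   0.]
driver 0.67 [343. 289.] [798.  14.   0.]
driver 0.34 [376. 231.] [641. 131.   0.]
parts_tray 0.89 [181. 237.] [ 595. -422.   -0.]
```

View pics/top0.png

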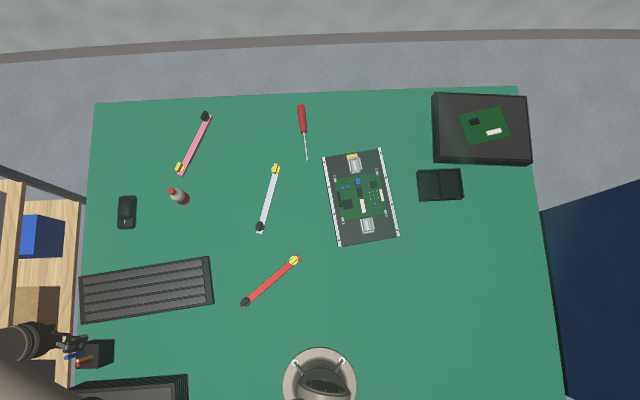

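View pics/scene0.png

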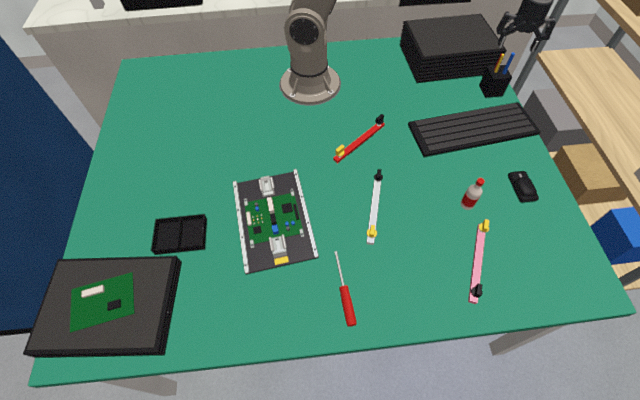

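Candidates in the top view: the pink bar (194,145), the red bar (269,281) and the bare aluminium bar (268,199). The pink and red bars are look-alikes, so I choose the aluminium one. The yellow mark is by the far saddle, at (352,156). I'll check this in a close crop and measure.

```bash
cat >> h.py <<'E'
def parts(p,z=18,ctr=None):
    """bar axis from network mask nearest ctr (world xy), evaluated at height z"""
    best=None
    for r in eyes.outline_of(p,"bar"):
        w=at_z(p,r["at"],z)
        if np.hypot(*(w[:2]-ctr))<80 and (best is None or r["conf"]>best["conf"]): best=r
    return best
E
python3 - <<'E'
from h import *
p=eyes.grab_frame("top");save(p,"crop1.png",(240,130,410,260),4.5)
for c in ["top","scene"]:
    q=eyes.grab_frame(c)
    r=parts(q,18,np.array([578,137.]))
    if r is None: print("none");continue
    ys,xs=np.nonzero(r["mask"]);hs=cv2.cvtColor(q["color"],cv2.COLOR_RGB2HSV)[ys,xs]
    al=(hs[:,1]<60)&(hs[:,2]>130)
    ye=(hs[:,1]>120)&(hs[:,0]>18)&(hs[:,0]<35)
    bl=hs[:,2]<60
    P=np.array([at_z(q,(x,y),16) for x,y in zip(xs[al],ys[al])])[:,:2]
    m=P.mean(0);u,s,vt=np.linalg.svd(P-m);d=vt[0]*np.sign(vt[0,0]);t=(P-m)@d
    print(c,r["conf"],"al",al.sum(),np.round(m,1),np.degrees(np.arctan2(d[1],d[0])),t.min(),t.max())
    for n,k in(("ye",ye),("bl",bl)):
        if k.sum(): print(n,k.sum(),np.round(at_z(q,(xs[k].mean(),ys[k].mean()),47),1))
    hs=cv2.cvtColor(q["color"],cv2.COLOR_RGB2HSV)
    for n in("saddle_yellow","saddle_black"):
        for o in eyes.place_of(q,n)[:2]: print(n,o["conf"],np.round(at_z(q,o["at"],36),1))
E
```

```text
top 0.74 al 335 [564.5 139.7] -16.219925997021825 -108.62689083455724 119.83177569386856
ye 55 [660.8 110.2  47. ]
bl 9 [474.5 161.1  47. ]
saddle_yellow 0.94 [ 655.  -146.6   36. ]
saddle_black 0.61 [ 473.9 -173.4   36. ]
scene 0.77 al 364 [572.  136.6] -16.028569855073908 -99.10368711620049 119.78751292808654
ye 76 [665.1 109.9  47. ]
bl 53 [485.  161.7  47. ]
saddle_yellow 0.57 [ 655.9 -140.1   36. ]
saddle_yellow 0.15 [614.5 387.2  36. ]
saddle_black 0.84 [ 463.9 -168.8   36. ]
```

View pics/crop1.png

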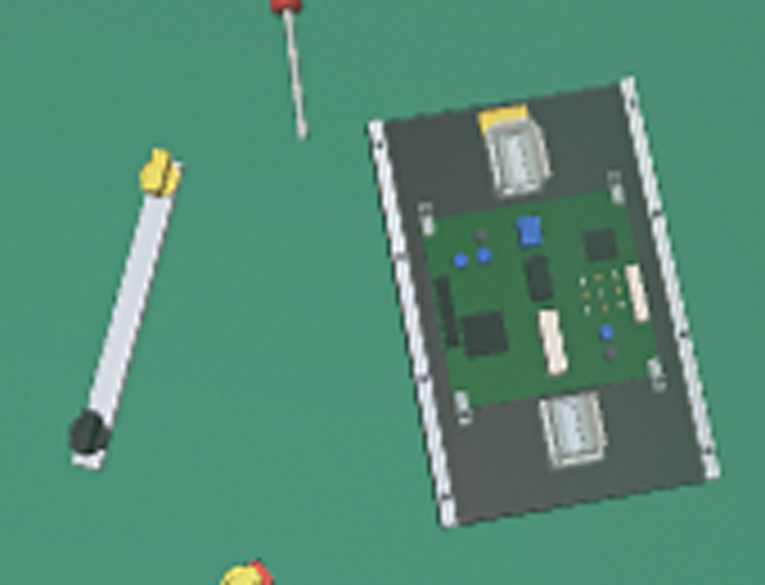

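The crop confirms bare aluminium, with the yellow knob at the far end (crop 160,172) and the black knob at the near end (88,432). The marked saddle is at the far end of the pallet (517,155). I'm moving above the bar for a wrist view.

Request:
{"op": "play_rows", "data": {
  "rows": [
    [85,[10,-15,5],0],
    [85,[26,-34,5],0],
    [85,[26,-34,0],0],
    [85,[26,-34,0],0],
    [85,[26,-34,0],1],
    [85,[26,-34,0],1],
    [85,[26,-34,0],0],
    [85,[26,-34,0],0]
  ]
}}

```text
time_s: 2.15
eef_pos: [395.2, 361.8, 242.0]
ee_rot: [[-0.96, 0.278, 0.001], [0.278, 0.96, 0.0], [-0.0, 0.001, -1.0]]
contact_force: [0.2, -0.8, 0.4]
gripper_width: 84.9
grip_force: 0.0
```

Request:
{"op": "play_rows", "data": {
  "rows": [
    [85,[26,-34,0],0],
    [85,[26,-34,0],0],
    [85,[26,-34,0],0],
    [85,[26,-34,0],0],
    [85,[26,-34,0],0],
    [85,[26,-34,0],0],
    [85,[20,-30,0],0],
    [85,[26,-28,0],0]
  ]
}}

```text
time_s: 2.95
eef_pos: [595.9, 99.5, 242.1]
ee_rot: [[-0.96, 0.279, -0.0], [0.279, 0.96, 0.0], [0.0, 0.0, -1.0]]
contact_force: [0.7, -0.5, -0.0]
gripper_width: 85.2
grip_force: 0.0
```

Run:
```python
from h import *
st=robot.get_state();print(st["eef_pos"],np.round(st["ee_rot"],3).tolist(),st["time_s"])
p=eyes.grab_frame("wrist");save(p,"w1.png")
print(np.round(ray(p,(320,200)),2))
for t,z in (("bar",0),("knob",47)):
    for r in eyes.place_of(p,t)[:3]: print(t,r["conf"],r["at"],np.round(at_z(p,r["at"],z),1))
```

```text
[595.85014553  99.50680209 242.06391375] [[-0.96, 0.279, -0.0], [0.279, 0.96, 0.0], [0.0, 0.0, -1.0]] 2.95
[[ 5.2714e+02  1.1882e+02  3.8499e+02]
 [ 2.6000e-01 -6.0000e-02 -9.7000e-01]]
bar 0.96 [339.5, 142.5] [569.1 135.2   0. ]
bar 0.65 [569.0, 239.0] [765.4 382.7   0. ]
knob 0.96 [632.3, 175.1] [681.8 420.8  47. ]
knob 0.85 [342.9, 235.3] [662.1 110.8  47. ]
```

View pics/w1.png

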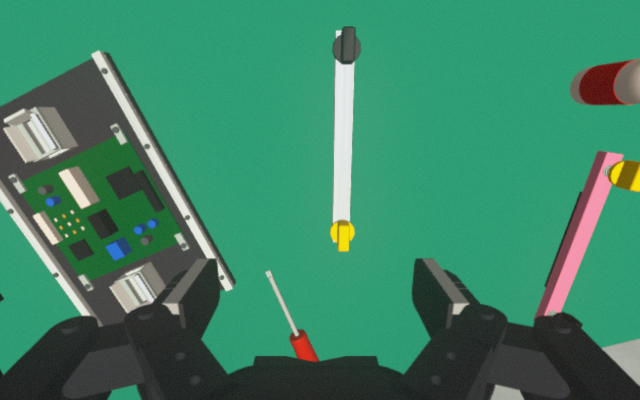

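The wrist view shows the aluminium bar from (345,45) at the black knob to (343,235) at the yellow knob. Both saddles are in view at (35,135) and (135,290). I'll fit the bar and the pallet more precisely.

Run:
```python
from h import *
from scipy.optimize import least_squares
p=eyes.grab_frame("wrist")
r=parts(p,18,np.array([569,135.]))
hs=cv2.cvtColor(p["color"],cv2.COLOR_RGB2HSV)
ys,xs=np.nonzero(r["mask"]);h=hs[ys,xs];al=(h[:,1]<40)&(h[:,2]>150)
P=np.array([at_z(p,(x,y),18) for x,y in zip(xs[al],ys[al])])[:,:2]
m=P.mean(0);d=np.linalg.svd(P-m)[2][0];d*=np.sign(d[0]);n=np.array([-d[1],d[0]])
t=(P-m)@d;s=(P-m)@n
print("al",m,np.degrees(np.arctan2(d[1],d[0])),t.min(),t.max(),np.percentile(s,[1,99]))
for z,nm in((57,"top"),(47,"mid")):
    k=(h[:,1]>120)&(h[:,0]>18)&(h[:,0]<35);print(nm,k.sum(),at_z(p,(xs[k].mean(),ys[k].mean()),z))
for nm in("saddle_yellow","saddle_black","pallet"):
    for o in eyes.place_of(p,nm)[:2]: print(nm,o["conf"],o["at"],np.round(at_z(p,o["at"],36 if nm!="pallet" else 0),1))
```

```text
al [565.65635    138.16860049] -15.924063072221506 -108.89470314335385 93.88117023798029 [-9.78820716  9.94440984]
top 528 [656.35159115 110.67796363  57.        ]
mid 528 [660.26927851 110.45738252  47.        ]
saddle_yellow 0.94 [136.7, 287.9] [ 663.  -145.6   36. ]
saddle_black 0.55 [39.6, 140.7] [ 474.6 -170.4   36. ]
pallet 0.91 [111.1, 209.0] [ 568.4 -156.5    0. ]
```

Request:
{"op": "play_rows", "data": {
  "rows": [
    [70,[-6,8,-20],0.3],
    [70,[-6,10,-35],0],
    [70,[-7,10,-40],0],
    [70,[-7,9.5,-40],0],
    [70,[0,0,-35],0],
    [70,[0,0,-25],0],
    [70,[0,0,-15],0],
    [70,[0,0,0],0]
  ]
}}

```text
time_s: 4.15
eef_pos: [568.0, 140.8, 29.7]
ee_rot: [[-0.963, 0.271, -0.004], [0.271, 0.963, -0.001], [0.003, -0.002, -1.0]]
contact_force: [-0.3, 0.2, 0.3]
gripper_width: 70.2
grip_force: 0.0
```

Run:
```python
from h import *
st=robot.get_state();print(st["eef_pos"],st["contact_force"],st["time_s"])
p=eyes.grab_frame("wrist");save(p,"w2.png")
```

```text
[568.04494257 140.81570284  29.66921253] [-0.31676986  0.18216769  0.25573647] 4.15
```

View pics/w2.png

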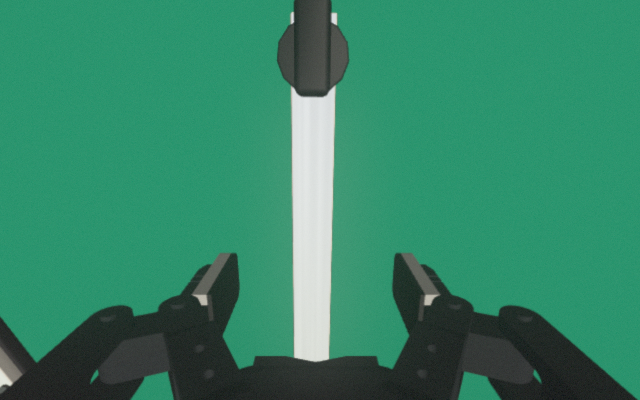

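The bar lies centred between the fingers (column 312, fingers' middle 315). I'll descend and close.

Request:
{"op": "play_rows", "data": {
  "rows": [
    [70,[2,-2,-8],0],
    [70,[0,0,-8],0],
    [70,[0,0,-6],0],
    [70,[0,0,-3],0],
    [40,[0,0,0],0],
    [30,[0,0,0],0]
  ]
}}

```text
time_s: 4.8
eef_pos: [572.0, 138.4, 6.4]
ee_rot: [[-0.962, 0.272, 0.0], [0.272, 0.962, 0.0], [-0.0, 0.0, -1.0]]
contact_force: [0.3, -0.2, 1.0]
gripper_width: 42.1
grip_force: 0.0
```

Request:
{"op": "play_rows", "data": {
  "rows": [
    [15,[0,0,0],0],
    [10,[0,0,0],0],
    [8,[0,0,0],0],
    [8,[0,0,0],0],
    [8,[0,0,0],0],
    [8,[0,0,0],0]
  ],
  "squeeze": 40
}}

```text
time_s: 5.4
eef_pos: [572.3, 138.5, 6.8]
ee_rot: [[-0.962, 0.272, 0.001], [0.272, 0.962, 0.0], [-0.001, 0.001, -1.0]]
contact_force: [-0.6, 0.4, 4.5]
gripper_width: 19.2
grip_force: 41.5
```

Request:
{"op": "play_rows", "data": {
  "rows": [
    [8,[0,0,4],0],
    [8,[0,0,10],0],
    [8,[0,0,20],0],
    [8,[0,0,30],0],
    [8,[0,0,30],0],
    [8,[0,-10,30],4],
    [8,[0,-20,30],5],
    [8,[0,-25,20],5]
  ]
}}

```text
time_s: 6.2
eef_pos: [572.1, 84.1, 182.6]
ee_rot: [[-1.0, 0.025, 0.002], [0.025, 1.0, 0.001], [-0.002, 0.001, -1.0]]
contact_force: [-0.0, 0.6, -2.6]
gripper_width: 18.7
grip_force: 40.6
```

Request:
{"op": "play_rows", "data": {
  "rows": [
    [8,[0,-25,10],5],
    [8,[0,-20,0],4.5],
    [8,[0,-10,0],0],
    [8,[0,-5,0],0],
    [8,[0,0,0],0],
    [8,[0,0,0],0]
  ]
}}

```text
time_s: 6.8
eef_pos: [571.6, 25.0, 189.8]
ee_rot: [[-0.991, -0.135, -0.001], [-0.135, 0.991, 0.001], [0.001, 0.001, -1.0]]
contact_force: [-0.0, 0.6, -3.1]
gripper_width: 18.5
grip_force: 40.5
```

```bash
cat > m.py <<'E'
from h import *
st=robot.get_state();e=np.array(st["eef_pos"]);R=np.array(st["ee_rot"]);print(e.round(1),"yawbar",np.degrees(np.arctan2(R[1,1],R[0,1]))-90,st["contact_force"],st["gripper_width"],st["time_s"])
for c in("wrist","wrist","top","scene"):
    p=eyes.grab_frame(c)
    for nm,z in(("saddle_yellow",36),("saddle_black",36),("pallet",0),("knob",e[2]+40),("bar",e[2]-7)):
        for o in eyes.place_of(p,nm)[:3]:
            if o["conf"]>.3: print(c,nm,round(o["conf"],2),np.round(o["at"]),np.round(at_z(p,o["at"],z),1))
    if c=="wrist": save(p,"wm_%.2f.png"%st["time_s"])
E
python3 m.py; ls pics
```

```text
[571.6  25.  189.8] yawbar 7.774492603304381 [-0.01694929  0.579057   -3.14518638] 18.484443604992286 6.8
wrist saddle_yellow 0.91 [132. 256.] [ 661.9 -145.7   36. ]
wrist saddle_black 0.65 [98. 46.] [ 474. -171.   36.]
wrist pallet 0.61 [139. 155.] [ 567.7 -155.4    0. ]
wrist bar 0.7 [577. 371.] [619.4 179.3 182.8]
wrist bar 0.66 [313. 257.] [570.   23.5 182.8]
wrist saddle_yellow 0.68 [134. 257.] [ 662.6 -144.5   36. ]
wrist saddle_black 0.7 [101.  45.] [ 473.  -169.8   36. ]
wrist pallet 0.9 [138. 155.] [ 568.2 -157.6    0. ]
wrist bar 0.92 [576. 371.] [620.1 178.7 182.8]
wrist bar 0.91 [314. 261.] [572.9  23.3 182.8]
top saddle_yellow 0.82 [357. 167.] [ 657.8 -150.6   36. ]
top saddle_black 0.78 [366. 223.] [ 475.2 -166.2   36. ]
top pallet 0.79 [357. 194.] [ 575.  -148.8    0. ]
top knob 0.53 [180. 166.] [624.1 349.6 229.8]
top bar 0.77 [195. 145.] [701.4 326.7 182.8]
scene saddle_yellow 0.56 [279. 238.] [ 649.8 -140.6   36. ]
scene saddle_black 0.92 [263. 186.] [ 473.8 -180.3   36. ]
scene pallet 0.65 [271. 218.] [ 564.2 -163.8    0. ]
scene knob 0.49 [347. 198.] [666.8  33.6 229.8]
scene knob 0.46 [487. 225.] [770.1 327.2 229.8]
scene bar 0.97 [477. 260.] [829.6 300.5 182.8]
scene bar 0.77 [339. 177.] [572.9  29.4 182.8]
scene bar 0.49 [358. 141.] [460.4  95.1 182.8]
crop1.png
scene0.png
top0.png
w1.png
w2.png
wm_6.80.png
```

View pics/wm_6.80.png

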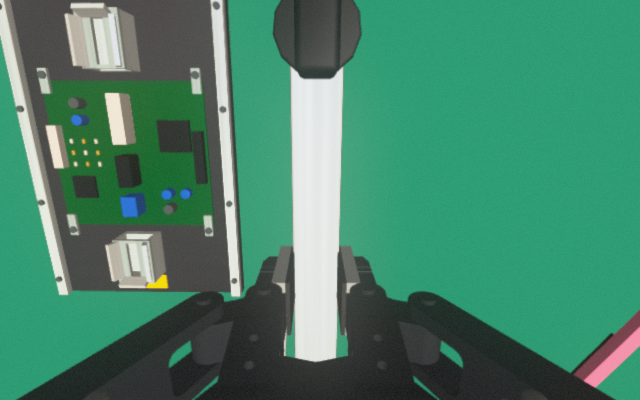

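The held bar runs down the middle, with the black knob at (317,35). The pallet is on the left, with saddles at (102,38) and (135,258) and the yellow mark at (158,282). Next I'll locate the bar in the hand along its length from the black knob and the visible yellow parts.

Run:
```python
from h import *
st=robot.get_state();e=np.array(st["eef_pos"]);R=np.array(st["ee_rot"])
p=eyes.grab_frame("wrist");a=-R[:,0];a[2]=0;n=R[:,1]
b=e[2]-6.8
g=cv2.cvtColor(p["color"],cv2.COLOR_RGB2HSV);dark=(g[:,:,2]<75)
for y in range(0,84,6):
    xs=np.nonzero(dark[y,255:380])[0]
    print(y,xs.min()+255 if len(xs) else None,xs.max()+255 if len(xs) else None)
# predicted projections for black knob if bar origin = TCP + s*a
print("cam",ray(p,(320,200))[0])
for s in(-4,0,4):
    o=e+a*s;o[2]=b;c=o-95*a
    th=np.linspace(0,2*np.pi,120)
    out=[]
    for z in(32,37):
        C=np.array([c+14*np.cos(t)*a+14*np.sin(t)*n+[0,0,z] for t in th]);q=proj(p,C);i=q[:,0].argmax();j=q[:,0].argmin()
        out+=[q[:,1].max().round(1),q[i].round(1),q[j].round(1)]
    print(s,*out,"wing end top/bot",proj(p,[c+15*a+[0,0,57],c+15*a+[0,0,37]]).round(1).tolist(),"axis",proj(p,[c+[0,0,18],o+[0,0,18]]).round(1).tolist())
for row in(90,140,200):
    r=p["color"][row].astype(int).min(1);xs=np.nonzero(r[250:380]>170)[0]+250;print(row,xs.min(),xs.max())
```

```text
0 281 352
6 278 355
12 275 358
18 275 358
24 274 340
30 274 359
36 274 359
42 276 357
48 278 340
54 281 339
60 286 348
66 293 340
72 299 335
78 None None
cam [500.99193315  13.73942188 333.25025609]
-4 68.3 [359.5  21.2] [272.5  21.1] 66.4 [361.6  17. ] [270.4  16.9] wing end top/bot [[316.0, 60.7], [315.9, 69.8]] axis [[315.9, 31.7], [315.7, 269.6]]
0 81.1 [359.1  34.8] [272.9  34.8] 79.7 [361.1  31.3] [270.9  31.2] wing end top/bot [[316.0, 77.0], [315.9, 83.0]] axis [[315.9, 43.8], [315.7, 277.7]]
4 93.6 [358.6  48.2] [273.3  48.1] 92.8 [360.6  45.3] [271.3  45.3] wing end top/bot [[316.0, 92.9], [315.9, 96.1]] axis [[315.9, 55.6], [315.7, 285.8]]
90 291 342
140 292 340
200 293 339
```

Bar origin is about 1 mm behind the TCP. Target TCP is (569,-157.7), yaw 7.55°. I'm moving over the pallet, then lowering partway.

Request:
{"op": "play_rows", "data": {
  "rows": [
    [8,[0,-10,0],0],
    [8,[0,-20,0],-0.2],
    [8,[0,-30,0],0],
    [8,[0,-30,0],0],
    [8,[-1,-30,-10],0],
    [8,[-1,-30,-15],0],
    [8,[0,-20,-20],0],
    [8,[0,-10,-20],0]
  ]
}}

```text
time_s: 8.85
eef_pos: [569.3, -161.0, 125.2]
ee_rot: [[-0.992, -0.126, 0.001], [-0.126, 0.992, -0.002], [-0.001, -0.002, -1.0]]
contact_force: [-0.5, 0.3, -2.7]
gripper_width: 18.9
grip_force: 40.5
```

Request:
{"op": "play_rows", "data": {
  "rows": [
    [8,[0,-3,-20],0],
    [8,[0,0,-15],0],
    [8,[0,0,-8],0],
    [8,[0,0,0],0],
    [8,[0,0,0],0]
  ]
}}

```text
time_s: 9.35
eef_pos: [570.5, -159.3, 83.0]
ee_rot: [[-0.991, -0.132, 0.001], [-0.132, 0.991, -0.0], [-0.001, -0.0, -1.0]]
contact_force: [0.1, -0.1, -3.3]
gripper_width: 18.7
grip_force: 40.5
```

```bash
python3 m.py
python3 - <<'E'
from h import *
import glob
p=eyes.grab_frame("scene");a=p["color"][150:280,210:340];q=eyes.grab_frame("wrist")["color"]
a=cv2.resize(a,(400,400),interpolation=cv2.INTER_CUBIC);q=cv2.resize(q,(400,400*400//640))
q=np.vstack([q,np.zeros((150,400,3),np.uint8)])
cv2.imwrite("pics/combo1.png",cv2.cvtColor(np.hstack([a,q]),cv2.COLOR_RGB2BGR))
E
```

```text
[ 570.5 -159.3   83. ] yawbar 7.558426415604188 [ 0.09749277 -0.0579483  -3.30706917] 18.70789804029667 9.35
wrist bar 0.6 [312. 259.] [ 570.1 -161.    76. ]
wrist bar 0.78 [312. 257.] [ 568.8 -161.4   76. ]
top saddle_yellow 0.72 [354. 168.] [ 655.2 -141.8   36. ]
top saddle_black 0.54 [360. 194.] [ 566.6 -153.4   36. ]
top pallet 0.89 [359. 195.] [ 572.3 -155.8    0. ]
top knob 0.55 [292. 260.] [364.9  62.4 123. ]
top knob 0.54 [358. 158.] [ 658.5 -146.2  123. ]
top knob 0.54 [177. 166.] [658.7 397.4 123. ]
top bar 0.92 [270. 284.] [303.3 132.4  76. ]
top bar 0.91 [193. 145.] [742.5 365.2  76. ]
scene saddle_yellow 0.7 [279. 243.] [ 664.1 -141.3   36. ]
scene saddle_black 0.58 [265. 187.] [ 476.4 -175.9   36. ]
scene saddle_black 0.55 [465. 202.] [597.7 393.3  36. ]
scene pallet 0.72 [274. 220.] [ 572.  -155.1    0. ]
scene knob 0.64 [272. 228.] [ 665.3 -149.6  123. ]
scene knob 0.58 [488. 226.] [723.  386.2 123. ]
scene knob 0.39 [336. 148.] [427.8  42.6 123. ]
scene bar 0.7 [271. 207.] [ 573.4 -154.4   76. ]
scene bar 0.59 [475. 263.] [795.7 342.6  76. ]
```

View pics/combo1.png

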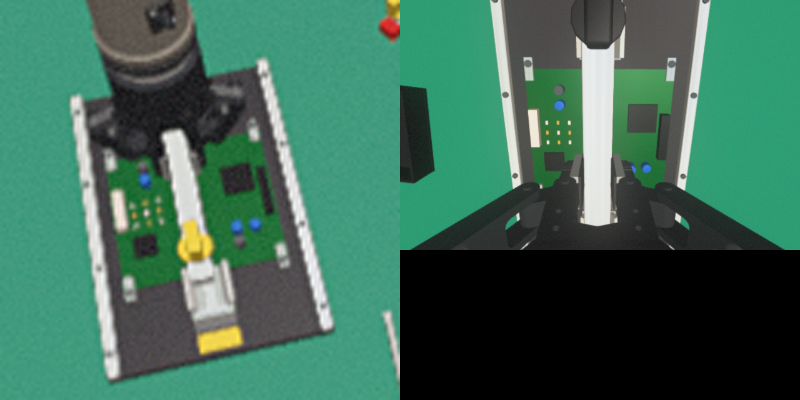

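The bar hangs over both saddles, well aligned: the yellow knob (scene crop 197,243) is toward the mark, and the black saddle's cheeks flank the bar in the wrist view. I'll do a lateral check from the black saddle cheeks and rails.

Run:
```python
from h import *
st=robot.get_state();e=np.array(st["eef_pos"]);R=np.array(st["ee_rot"]);n=R[:,1];a=-R[:,0]
p=eyes.grab_frame("wrist");g=p["color"].astype(int);br=g.min(2)
def loc(px,z): w=at_z(p,px,z)-e; return round(w@a,1),round(w@n,1)
for y in range(30,100,10):
    m=br[y]>115; r=np.flatnonzero(np.diff(np.r_[0,m.astype(int),0])); runs=[(r[i],r[i+1]-1) for i in range(0,len(r),2) if r[i+1]-r[i]>3]
    print(y,[(int(x0),int(x1)) for x0,x1 in runs])
for y in(50,80,90):
    print([ (x,loc((x,y),46)) for x in(279,360)], "bar",[loc((x,y),e[2]-6.8+18) for x in(291,339)])
save(p,"z.png",(230,0,410,110),4.4)
```

```text
30 [(147, 167), (476, 492)]
40 [(148, 167), (474, 491)]
50 [(150, 168), (355, 359), (473, 490)]
60 [(151, 170), (351, 359), (472, 488)]
70 [(152, 170), (282, 295), (338, 359), (471, 487)]
80 [(153, 172), (282, 358), (470, 486)]
90 [(154, 172), (282, 358), (468, 484)]
[(279, (np.float64(-100.7), np.float64(-18.4))), (360, (np.float64(-100.7), np.float64(22.1)))] bar [(np.float64(-92.9), np.float64(-9.1)), (np.float64(-92.9), np.float64(8.5))]
[(279, (np.float64(-86.5), np.float64(-18.8))), (360, (np.float64(-86.5), np.float64(22.6)))] bar [(np.float64(-82.5), np.float64(-9.3)), (np.float64(-82.5), np.float64(8.7))]
[(279, (np.float64(-81.7), np.float64(-19.0))), (360, (np.float64(-81.7), np.float64(22.8)))] bar [(np.float64(-79.0), np.float64(-9.4)), (np.float64(-79.0), np.float64(8.8))]
```

View pics/z.png

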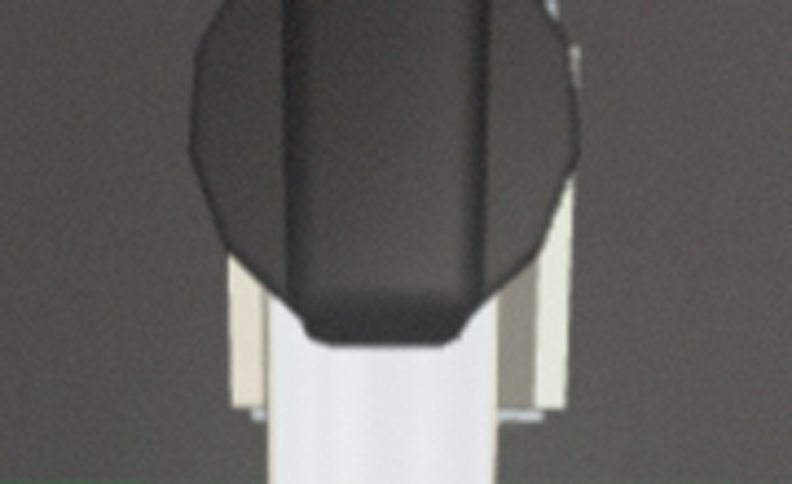

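The cheeks (columns 282–359) and rails both centre at about column 320, against 315 for the bar, so the pallet midline is about 2.5 mm to +y. I'll correct that and lower.

Request:
{"op": "play_rows", "data": {
  "rows": [
    [8,[-1.2,2.2,0],0],
    [8,[0,0,-10],0],
    [8,[0,0,-10],0],
    [8,[0,0,-8],0],
    [8,[0,0,-4],0],
    [8,[0,0,-2],0],
    [8,[0,0,0],0]
  ]
}}

```text
time_s: 11.4
eef_pos: [568.5, -157.5, 48.0]
ee_rot: [[-0.991, -0.131, -0.001], [-0.131, 0.991, 0.0], [0.001, 0.0, -1.0]]
contact_force: [0.5, 0.2, -3.2]
gripper_width: 18.7
grip_force: 40.5
```

Request:
{"op": "play_rows", "data": {
  "rows": [
    [8,[0,0,-2],0],
    [8,[0,0,-2],0],
    [8,[0,0,-1],0],
    [8,[0,0,0],0]
  ]
}}

```text
time_s: 11.8
eef_pos: [568.6, -157.3, 43.3]
ee_rot: [[-0.991, -0.131, -0.0], [-0.131, 0.991, 0.0], [0.0, 0.0, -1.0]]
contact_force: [0.8, 0.1, -3.5]
gripper_width: 18.9
grip_force: 40.5
```

Request:
{"op": "play_rows", "data": {
  "rows": [
    [8,[0,0,-1],0],
    [8,[0,0,-1],0],
    [8,[0,0,-1],0],
    [8,[0,0,0],0]
  ]
}}

```text
time_s: 12.2
eef_pos: [568.5, -157.4, 40.2]
ee_rot: [[-0.991, -0.131, -0.0], [-0.131, 0.991, 0.0], [0.0, 0.0, -1.0]]
contact_force: [-0.4, -0.2, -2.6]
gripper_width: 18.7
grip_force: 40.5
```

Request:
{"op": "play_rows", "data": {
  "rows": [
    [8,[0,0,-1],0],
    [8,[0,0,0],0],
    [8,[0,0,0],0]
  ]
}}

```text
time_s: 12.5
eef_pos: [568.6, -157.4, 39.3]
ee_rot: [[-0.991, -0.131, -0.0], [-0.131, 0.991, 0.0], [0.0, 0.0, -1.0]]
contact_force: [-0.5, -0.7, -2.9]
gripper_width: 18.9
grip_force: 40.5
```

Request:
{"op": "play_rows", "data": {
  "rows": [
    [8,[0,0,-0.5],0],
    [8,[0,0,-0.5],0],
    [8,[0,0,-0.5],0],
    [8,[0,0,0],0]
  ]
}}

```text
time_s: 12.9
eef_pos: [568.7, -157.4, 38.8]
ee_rot: [[-0.991, -0.131, 0.0], [-0.131, 0.991, 0.001], [-0.0, 0.001, -1.0]]
contact_force: [-2.1, 1.1, 4.9]
gripper_width: 18.9
grip_force: 41.5
```

Contact came at z 38.8, as predicted. I'll release and rise.

Request:
{"op": "play_rows", "data": {
  "rows": [
    [24,[0,0,0],0],
    [35,[0,0,0],0],
    [45,[0,0,0],0],
    [50,[0,0,0],0],
    [50,[0,0,10],0],
    [50,[0,0,25],0],
    [50,[0,0,40],0],
    [50,[0,0,40],0]
  ]
}}

```text
time_s: 13.7
eef_pos: [568.2, -157.5, 154.3]
ee_rot: [[-0.991, -0.13, -0.001], [-0.13, 0.991, 0.0], [0.001, 0.0, -1.0]]
contact_force: [1.5, -0.2, -0.4]
gripper_width: 49.9
grip_force: 0.0
```

Request:
{"op": "play_rows", "data": {
  "rows": [
    [50,[0,0,20],0],
    [50,[0,0,0],0],
    [50,[0,0,0],0]
  ]
}}

```text
time_s: 14.0
eef_pos: [568.6, -157.3, 173.3]
ee_rot: [[-0.991, -0.131, 0.001], [-0.131, 0.991, 0.0], [-0.001, 0.0, -1.0]]
contact_force: [-0.5, 0.1, -1.2]
gripper_width: 50.0
grip_force: 0.0
```

```bash
cat > k.py <<'E'
from h import *
st=robot.get_state();e=np.array(st["eef_pos"]);R=np.array(st["ee_rot"]);n=R[:,1];a=-R[:,0];print(e.round(1),st["time_s"],np.array(st["contact_force"]).round(1))
for c in("wrist","wrist","top","scene"):
    p=eyes.grab_frame(c)
    for nm,z in(("knob",79),("bar",32),("pallet",0)):
        for o in eyes.place_of(p,nm)[:3]:
            w=at_z(p,o["at"],z)
            if np.hypot(*(w[:2]-[615,-150]))<90: print(c,nm,round(o["conf"],2),np.round(o["at"]),np.round(w,1))
    h=cv2.cvtColor(p["color"],cv2.COLOR_RGB2HSV);Y=((h[:,:,0]>18)&(h[:,:,0]<35)&(h[:,:,1]>130)&(h[:,:,2]>90)).astype(np.uint8)
    k,l,s,ce=cv2.connectedComponentsWithStats(Y)
    for i in range(1,k):
        if s[i,4]>12: print(c,"blob",s[i].tolist(),ce[i].round(1),at_z(p,ce[i],85).round(1))
E
python3 k.py
python3 - <<'E'
from h import *
p=eyes.grab_frame("scene");a=p["color"][150:280,210:340];q=eyes.grab_frame("wrist")["color"]
a=cv2.resize(a,(400,400),interpolation=cv2.INTER_CUBIC);q=cv2.resize(q,(400,250))
cv2.imwrite("pics/combo2.png",cv2.cvtColor(np.hstack([a,np.vstack([q,np.zeros((150,400,3),np.uint8)])]),cv2.COLOR_RGB2BGR))
E
```

```text
[ 568.6 -157.3  173.3] 14.0 [-0.5  0.1 -1.2]
wrist knob 0.91 [313. 318.] [ 662.8 -147.4   79. ]
wrist pallet 0.78 [316. 187.] [ 569.6 -157.     0. ]
wrist blob [267, 170, 3, 5, 14] [267.9 172.1] [ 544.  -194.8   85. ]
wrist blob [280, 182, 3, 5, 14] [281.1 183.9] [ 551.3 -184.7   85. ]
wrist blob [268, 193, 3, 5, 13] [268.8 195. ] [ 560.6 -192.6   85. ]
wrist blob [298, 295, 34, 45, 988] [314.8 314.5] [ 655.1 -146.6   85. ]
wrist knob 0.94 [314. 320.] [ 661.8 -146.3   79. ]
wrist bar 0.96 [312. 194.] [ 567.4 -159.9   32. ]
wrist pallet 0.64 [316. 186.] [ 566.8 -156.7    0. ]
wrist blob [626, 0, 14, 2, 22] [6.325e+02 4.000e-01] [404.1  20.9  85. ]
wrist blob [266, 172, 3, 5, 14] [267.1 174.1] [ 543.9 -194.8   85. ]
wrist blob [254, 184, 3, 5, 13] [254.8 186. ] [ 553.6 -202.6   85. ]
wrist blob [267, 195, 3, 5, 14] [267.9 197.1] [ 560.5 -192.6   85. ]
wrist blob [297, 297, 35, 46, 1005] [314.3 317.4] [ 655.  -146.6   85. ]
top knob 0.58 [358. 158.] [ 671.7 -151.2   79. ]
top pallet 0.65 [360. 194.] [ 574.6 -157.9    0. ]
top blob [347, 154, 10, 6, 25] [350.7 155.4] [ 680.7 -128.5   85. ]
top blob [352, 157, 8, 10, 42] [355.5 161.7] [ 659.7 -141.9   85. ]
top blob [175, 162, 6, 9, 28] [177.5 166. ] [671.6 410.1  85. ]
top blob [179, 165, 5, 7, 16] [181.6 168.4] [663.2 396.9  85. ]
top blob [290, 256, 8, 9, 33] [293.8 259.5] [369.4  58.4  85. ]
top blob [76, 356, 17, 7, 30] [ 82.6 358.6] [110.4 674.8  85. ]
scene knob 0.56 [277. 235.] [ 661.1 -142.7   79. ]
scene bar 0.75 [274. 216.] [ 577.  -153.8   32. ]
scene pallet 0.79 [273. 220.] [ 570.6 -158.5    0. ]
scene blob [494, 53, 11, 20, 52] [498.9  63. ] [ 71.7 679.3  85. ]
scene blob [336, 145, 8, 11, 73] [339.8 150.5] [406.6  56.8  85. ]
scene blob [479, 219, 10, 13, 92] [484.2 225.7] [702.8 396.6  85. ]
scene blob [271, 230, 10, 12, 86] [275.5 236.1] [ 668.2 -145.4   85. ]
scene blob [274, 256, 15, 9, 92] [280.9 260. ] [ 735.6 -134.9   85. ]
```

View pics/combo2.png

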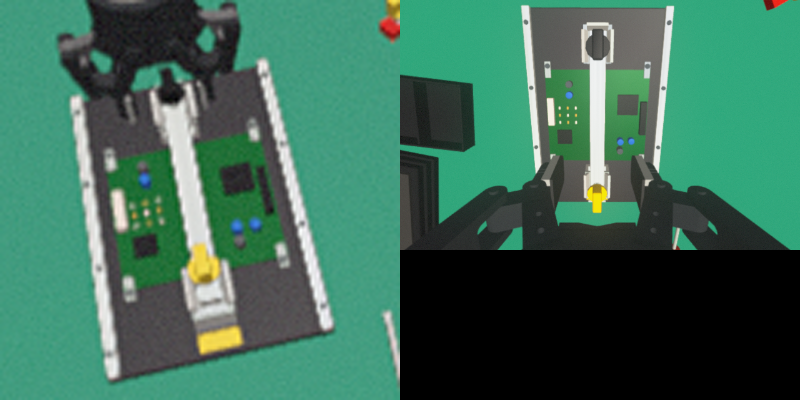

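The bar appears seated in both saddles, with the knobs over the slots. I'll check numerically with a model projection and triangulation.

Run:
```python
from h import *
th=np.radians(7.55);a=np.array([np.cos(th),np.sin(th),0]);o=np.array([568,-157.5,32.])
rays=[]
for c in("wrist","top","scene"):
    p=eyes.grab_frame(c)
    print(c,"pred knob",proj(p,[o+95*a+[0,0,47]]).round(1).tolist(),"if 6 high",proj(p,[o+95*a+[0,0,53]]).round(1).tolist(),"wing ends top",proj(p,[o+80*a+[0,0,57],o+110*a+[0,0,57]]).round(1).tolist(),"bar origin",proj(p,[o]).round(1).tolist(), "black wing top ends",proj(p,[o-80*a+[0,0,57],o-110*a+[0,0,57]]).round(1).tolist())
    for nm in("knob","bar"):
        for r in eyes.place_of(p,nm)[:3]: print("   ",nm,round(r["conf"],2),np.round(r["at"],1))
    if c=="wrist":
        g=cv2.cvtColor(p["color"],cv2.COLOR_RGB2HSV);Y=(g[:,:,0]>18)&(g[:,:,0]<35)&(g[:,:,1]>130)
        ys,xs=np.nonzero(Y[250:380,280:350]);print("yellow rows",ys.min()+250,ys.max()+250,"cols",xs.min()+280,xs.max()+280)
        save(p,"w5.png",(270,20,370,360),1.7)
        im=p["color"]
        for s,nm in((-95,'b'),(95,'y')):
            print(nm,proj(p,[o+s*a+[0,0,18]]).round(1))
        th_=[proj(p,[o+95*a+14*(np.cos(t)*a+np.sin(t)*np.cross([0,0,1],a))+[0,0,37]])[0] for t in np.linspace(0,6.28,90)];th_=np.array(th_);print("flange top pred",th_.min(0),th_.max(0))
```

```text
wrist pred knob [[315.7, 318.1]] if 6 high [[315.7, 322.6]] wing ends top [[315.7, 309.3], [315.6, 341.4]] bar origin [[315.7, 193.4]] black wing top ends [[315.7, 95.9], [315.7, 46.0]]
    knob 0.83 [313.3 321.4]
    bar 0.66 [314.1 195.6]
yellow rows 295 340 cols 298 332
b [[315.7  77.3]]
y [[315.7 298.9]]
flange top pred [299.3798972  296.70155836] [331.92614681 325.01988065]
top pred knob [[356.2, 161.5]] if 6 high [[356.4, 160.9]] wing ends top [[357.5, 165.1], [355.6, 156.0]] bar origin [[360.6, 194.2]] black wing top ends [[368.1, 215.7], [370.2, 225.5]]
    knob 0.51 [355.5 161.8]
    knob 0.5 [292.3 259.1]
    knob 0.44 [175.8 164.1]
    bar 0.91 [194.1 146.9]
    bar 0.79 [270.6 284.6]
    bar 0.73 [306.2 132.7]
scene pred knob [[275.8, 235.1]] if 6 high [[275.6, 234.0]] wing ends top [[274.4, 228.3], [276.4, 238.4]] bar origin [[272.1, 213.4]] black wing top ends [[264.7, 179.4], [263.1, 171.2]]
    knob 0.68 [485.2 227.8]
    knob 0.59 [276.1 233. ]
    knob 0.4 [340.1 148.7]
    bar 0.78 [358.8 140.4]
    bar 0.69 [269.5 213.6]
    bar 0.55 [474.7 262.2]
```

The projection matches the picture: yellow rows 295–340 and columns 298–332, against a predicted 297–341 and 299–332. The bar is seated and the knob is at about (662.2,-145.0). Next I'll check the wrist joint's room for the clockwise twist.

```bash
python3 -c "
from h import *
print(np.round(robot.get_state()['q'],3))"
```

```text
[-0.112  0.365  0.394  1.761 -0.159  1.048  2.04 ]
```

Request:
{"op": "play_rows", "data": {
  "rows": [
    [45,[10,1,0],0],
    [45,[20,3,0],0],
    [45,[25,3.3,0],0],
    [45,[20,3,-5],0],
    [45,[12,1.5,-10],0],
    [45,[6.5,0.5,-15],0],
    [45,[0,0,-10],0],
    [45,[0,0,0],0]
  ]
}}

```text
time_s: 16.15
eef_pos: [659.6, -145.1, 129.9]
ee_rot: [[-0.992, -0.13, -0.006], [-0.13, 0.992, 0.001], [0.006, 0.002, -1.0]]
contact_force: [0.5, -0.2, 0.2]
gripper_width: 44.7
grip_force: 0.0
```

Run:
```python
from h import *
st=robot.get_state();print(np.round(st['q'],3),st['eef_pos'],st['time_s'])
```

```text
[-0.097  0.557  0.361  1.577 -0.216  1.053  2.023] [ 659.6490089  -145.0880885   129.87626362] 16.15
```

Joint 7 is at 2.02, and clockwise goes down to about 0.45, so there is room. I'll settle, then descend.

Request:
{"op": "play_rows", "data": {
  "rows": [
    [45,[0,0,-10],0],
    [45,[0,0,0],0],
    [45,[0,0,0],0]
  ]
}}

```text
time_s: 16.45
eef_pos: [661.8, -145.3, 123.0]
ee_rot: [[-0.991, -0.13, -0.0], [-0.13, 0.991, 0.0], [0.0, 0.0, -1.0]]
contact_force: [0.2, -1.3, 0.2]
gripper_width: 44.7
grip_force: 0.0
```

Run:
```python
from h import *
st=robot.get_state();e=np.array(st["eef_pos"]);R=np.array(st["ee_rot"]);print(e,st['time_s'])
p=eyes.grab_frame("wrist");print([ (o["conf"],o["at"],at_z(p,o["at"],79).round(1)) for o in eyes.place_of(p,"knob")[:2]])
g=cv2.cvtColor(p["color"],cv2.COLOR_RGB2HSV);Y=(g[:,:,0]>18)&(g[:,:,0]<35)&(g[:,:,1]>130);ys,xs=np.nonzero(Y);print(len(ys))
if len(ys): print(ys.min(),ys.max(),xs.min(),xs.max())
th=np.radians(7.55);a=np.array([np.cos(th),np.sin(th),0]);o=np.array([568,-157.5,32.])
print(proj(p,[o+[0,0,18],o+80*a+[0,0,57],o+81*a+[0,0,37],o-80*a+[0,0,57]]).round(1).tolist())
i=p["color"].astype(int).min(2)
for y in(150,200,250): 
    x=np.nonzero(i[y,280:350]>160)[0]+280;print(y,x.min() if len(x) else 0,x.max() if len(x) else 0)
```

```text
[ 661.81147255 -145.27103324  122.99355127] 16.45
[(0.64, [315.9, 235.5], array([ 663.2, -145. ,   79. ]))]
1964
51 262 236 336
[[316.0, 71.3], [316.1, 215.3], [316.0, 207.0], [316.1, -134.3]]
150 301 330
200 287 343
250 298 331
```

Knob seen at (663.2,-145.0) and TCP at (661.8,-145.3), so they are aligned. I'll descend and close on the wing.

Request:
{"op": "play_rows", "data": {
  "rows": [
    [45,[0.7,0.2,-10],0],
    [45,[0,0,-15],0],
    [45,[0,0,-12],0],
    [45,[0,0,-8],0],
    [40,[0,0,-4],0],
    [35,[0,0,0],0],
    [35,[0,0,0],0]
  ]
}}

```text
time_s: 17.25
eef_pos: [663.1, -145.1, 74.1]
ee_rot: [[-0.991, -0.131, 0.0], [-0.131, 0.991, -0.0], [-0.0, -0.0, -1.0]]
contact_force: [0.3, 0.5, 0.4]
gripper_width: 35.0
grip_force: 0.0
```

Request:
{"op": "play_rows", "data": {
  "rows": [
    [25,[0,0,0],0],
    [18,[0,0,0],0],
    [8,[0,0,0],0],
    [5,[0,0,0],0],
    [3,[0,0,0],0],
    [3,[0,0,0],0]
  ],
  "squeeze": 60
}}

```text
time_s: 17.85
eef_pos: [663.2, -145.1, 74.3]
ee_rot: [[-0.991, -0.131, 0.001], [-0.131, 0.991, -0.0], [-0.001, -0.0, -1.0]]
contact_force: [0.1, -0.2, 3.4]
gripper_width: 10.0
grip_force: 61.2
```

Wing gripped. Pressing down.

Request:
{"op": "play_rows", "data": {
  "rows": [
    [3,[0,0,-2],0],
    [3,[0,0,-2],0],
    [3,[0,0,-2],0],
    [3,[0,0,-2],0],
    [3,[0,0,-2],0],
    [3,[0,0,0],0]
  ]
}}

```text
time_s: 18.45
eef_pos: [663.2, -145.2, 64.8]
ee_rot: [[-0.991, -0.13, 0.001], [-0.13, 0.991, -0.0], [-0.001, -0.0, -1.0]]
contact_force: [-2.2, -0.0, 8.7]
gripper_width: 10.3
grip_force: 62.2
```

Request:
{"op": "play_rows", "data": {
  "rows": [
    [3,[0,0,-1.5],0],
    [3,[0,0,-1.5],0],
    [3,[0,0,-1],0],
    [3,[0,0,0],0]
  ]
}}

```text
time_s: 18.85
eef_pos: [663.3, -145.3, 61.6]
ee_rot: [[-0.991, -0.13, 0.001], [-0.13, 0.991, 0.0], [-0.001, 0.0, -1.0]]
contact_force: [-2.2, -0.2, 12.5]
gripper_width: 10.9
grip_force: 62.5
```

Request:
{"op": "play_rows", "data": {
  "rows": [
    [3,[0,0,-1],0],
    [3,[0,0,-1],0],
    [3,[0,0,-0.5],0],
    [3,[0,0,0],0]
  ]
}}

```text
time_s: 19.25
eef_pos: [663.3, -145.3, 61.3]
ee_rot: [[-0.991, -0.13, 0.001], [-0.13, 0.991, 0.001], [-0.001, 0.001, -1.0]]
contact_force: [-7.6, 1.6, 22.4]
gripper_width: 10.4
grip_force: 64.0
```

It's at the stop after 13.0 mm of travel, with force rising to 22 N. Twisting clockwise now.

Request:
{"op": "play_rows", "data": {
  "rows": [
    [3,[-0.5,0,0],-3],
    [3,[0,0,0],-6],
    [3,[0,0,0],-6],
    [3,[0,0,0],-6],
    [3,[0,0,0],-6],
    [3,[0,0,0],0]
  ]
}}

```text
time_s: 19.85
eef_pos: [663.3, -145.2, 61.4]
ee_rot: [[-0.942, 0.335, 0.002], [0.335, 0.942, 0.0], [-0.002, 0.001, -1.0]]
contact_force: [-6.5, 2.7, 22.3]
gripper_width: 10.0
grip_force: 63.9
```

Request:
{"op": "play_rows", "data": {
  "rows": [
    [3,[0,0,0],-6],
    [3,[0,0,0],-6],
    [3,[0,0,0],-6],
    [3,[0,0,0],-6],
    [3,[0,0,0],-6],
    [3,[0,0,0],-6],
    [3,[0,0,0],0]
  ]
}}

```text
time_s: 20.55
eef_pos: [663.4, -145.2, 61.3]
ee_rot: [[-0.565, 0.825, 0.002], [0.825, 0.565, 0.001], [-0.001, 0.002, -1.0]]
contact_force: [-6.3, 3.0, 20.9]
gripper_width: 10.3
grip_force: 64.0
```

Request:
{"op": "play_rows", "data": {
  "rows": [
    [3,[0,0,0],-6],
    [3,[0,0,0],-6],
    [3,[0,0,0],-6],
    [3,[0,0,0],-6],
    [3,[0,0,0],-3],
    [3,[0,0,0],0],
    [3,[0,0,0],0]
  ]
}}

```text
time_s: 21.25
eef_pos: [663.5, -145.2, 61.3]
ee_rot: [[-0.131, 0.991, 0.003], [0.991, 0.131, 0.001], [0.001, 0.003, -1.0]]
contact_force: [-6.0, 3.1, 21.9]
gripper_width: 10.4
grip_force: 63.9
```

Run:
```python
from h import *
st=robot.get_state();R=np.array(st["ee_rot"]);print(st["eef_pos"],np.degrees(np.arctan2(R[1,1],R[0,1])),np.round(st["contact_force"],1),np.round(st["moment"],2),st["gripper_width"],st["grip_force"],st["time_s"])
for c in("top","scene"):
    p=eyes.grab_frame(c)
    for nm,z in(("knob",66),("bar",32),("pallet",0)):
        for o in eyes.place_of(p,nm)[:3]:
            w=at_z(p,o["at"],z)
            if np.hypot(*(w[:2]-[615,-150]))<90: print(c,nm,round(o["conf"],2),np.round(o["at"]),np.round(w,1))
    if c=="scene": save(p,"s9.png",(210,140,340,290),4)
```

```text
[ 663.46578431 -145.22616242   61.33608897] 7.518589752458482 [-6.   3.1 21.9] [ 0.56  1.29 -0.02] 10.419968250983054 63.90025019645691 21.25
top bar 0.65 [362. 192.] [ 573.6 -163.6   32. ]
top pallet 0.84 [359. 197.] [ 566.3 -156.1    0. ]
scene pallet 0.78 [274. 220.] [ 572.1 -156.8    0. ]
```

View pics/s9.png

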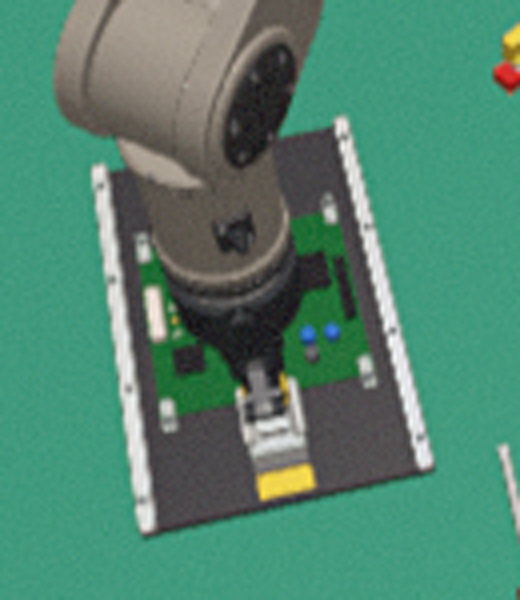

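The wing now stands across the bar: yellow shows either side of the finger at crop (240,400) and (287,388). I'll turn a little further to feel the stop.

Request:
{"op": "play_rows", "data": {
  "rows": [
    [3,[0,0,-0.3],-2],
    [3,[0,0,-0.2],-2],
    [3,[0,0,0],0],
    [3,[0,0,0],0]
  ]
}}

```text
time_s: 22.05
eef_pos: [664.2, -146.3, 61.3]
ee_rot: [[-0.065, 0.998, 0.004], [0.998, 0.065, -0.002], [-0.002, 0.004, -1.0]]
contact_force: [-4.1, 0.7, 22.5]
gripper_width: 10.5
grip_force: 65.5
```

Run:
```python
from h import *
st=robot.get_state();R=np.array(st["ee_rot"]);print(st["eef_pos"],np.degrees(np.arctan2(R[1,1],R[0,1])),np.round(st["contact_force"],1),np.round(st["moment"],2),st["gripper_width"],st["grip_force"],np.abs(st["qd"]).max())
```

```text
[ 664.21482008 -146.30323648   61.32250406] 3.737817935811309 [-4.1  0.7 22.5] [0.15 1.02 0.9 ] 10.491603767063266 65.51087379455566 0.0023322594385742357
```

The stop is felt: the moment rose to 0.9 N m. I'll ease back slightly and hand in.

Request:
{"op": "play_rows", "data": {
  "rows": [
    [3,[0,0,0],2],
    [3,[0,0,0],0],
    [3,[0,0,0],0],
    [3,[0,0,0],0]
  ]
}}

```text
time_s: 22.45
eef_pos: [664.2, -146.3, 61.3]
ee_rot: [[-0.098, 0.995, 0.005], [0.995, 0.098, -0.001], [-0.002, 0.004, -1.0]]
contact_force: [-4.9, 0.8, 22.7]
gripper_width: 10.4
grip_force: 64.0
```

Run:
```python
from h import *
st=robot.get_state();R=np.array(st["ee_rot"]);print(st["eef_pos"],np.degrees(np.arctan2(R[1,1],R[0,1])),np.round(st["contact_force"],1),np.round(st["moment"],2),st["grip_force"])
if st["contact_force"][2]>14 and st["grip_force"]>40: print(robot.sign_off())
```

```text
[ 664.2490278  -146.33067158   61.34171651] 5.60009277772387 [-4.9  0.8 22.7] [0.26 1.02 0.4 ] 63.99016499519348
the job is handed in; nothing more can be done
None
```

The job is handed in: the bar is set down in both saddles with its yellow knob over the marked one, and that knob is pressed fully down (13 mm), turned clockwise to its stop and still gripped (about 64 N grip, 23 N push); sign-off returned no verdict.

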